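# Load the pulse bath and hold the tweezer electrode at its marked gap

### The arm

A 7-joint arm with a two-finger parallel gripper is mounted at the origin on the work surface. World frame = base frame: x ahead of the robot, y to its left, z up, the work surface at z = 0. Lengths are in m, angles in rad, forces in N, time in s.
With the tool pointing down it reaches from about 0.4 to 0.9 m from the base axis. Payload 5.6 kg.
Tool frame: the origin (TCP) lies midway between the tips of the shut fingers; the grasp point (between the pads) lies 19 mm behind it; z points along the fingers, y is the line along which they close (so a half turn about z gives the same grasp; the last joint's range is limited). The gripper opens to 92 mm and grips with 3 to 60 N. Pads are 20 mm wide; open, the fingers measure 128 mm over their backs; the gripper's body (75 mm by 189 mm) begins 69 mm behind the grasp point.
Start: joints at [1.115, 0.468, -0.012, 1.603, 0.006, 1.071, -0.056], TCP at [0.261, -0.595, 0.215] pointing down, gripper open.
Joint ranges: [-2.53, 2.53], [-0.31, 2.02], [-1.57, 1.55], [0.28, 2.44], [-1.29, 4.43], [0.15, 1.84], [-2.92, 2.92]. Speed limits (rad/s): [2.57, 2.57, 3.14, 3.14, 3.14, 3.14, 3.14].

### API

Orientations are given as a 3x3 rotation matrix whose columns are the frame's x, y, z axes.
In Python, from station import env, effector, solver, viewer, workorder, search_frame, tip_of gives the robot as it stands. Calls block until the motion is done:
- env.reach(position, orientation): joint-space move of the TCP to a pose.
- env.movel(position, frame=None, rate=0.15): straight line of the TCP; frame=None keeps the orientation; rate is the mean speed in m/s.
- env.goto_joints(angles): joint-space move.
- effector.release() and effector.grasp(squeeze=None): open the fingers fully, or close them until they stop; squeeze is the grip in N (None keeps the last).
- env.pause(seconds).
- solver.inverse_kinematics(position, orientation): joint angles nearest the present ones, or None.
- env.sense(): the state.
- viewer.read_camera(name): name is "scene" or "top" or "wrist"; returns (picture, depth): 420x560x3 uint8, red, green, blue; 420x560 float32, m along the optical axis (not along the pixel's ray), 0 where there is no reading.
- viewer.camera_info(name): a dict with "intrinsics" (3x3 intrinsics, pixels), "eye" and "rotation" of the camera in the world; the wrist camera has in their place "T_tool_cam" (4x4, takes a point from camera to tool coordinates, whose origin is the TCP and whose axes are the flange's). Camera axes: x right, y up, looking along -z (the intrinsics and any distortion apply to the point x, -y, -z); pixel columns grow to the right and rows downward; lengths in m; the calibration is good to about 2 mm. A picture is of the moment at which its call begins: read the wrist's pose just before it. camera_info takes no time and is no camera call.
A pose or a line that the arm cannot do raises env.PlanningError and nothing moves.
- workorder.finish_job(): hands the job in; it is judged then, once.
Trained networks look in the newest picture that a camera, given by its name, has taken for a name from the list of things; names that differ only in an ending like _2 or _b are one class to them, and where a whole thing is asked for, a point or a joint stands for the part that bears it (a point fixed in the world has none). Each returns a list of dicts, best first, with "score" (0 to 1); they miss things now and then, are a little off and sometimes report something else, mostly with a low value. They report only what shows in the picture. A call takes as long as a camera call. They do not tell look-alikes from the thing itself.
- search_frame(camera, name): "at" ([x, y, z] in m, in world coordinates, good to about 4 mm: the middle of the surface that is visible of it).
- tip_of(camera, name): "at" ([x, y, z] in m, in world coordinates, good to about 4 mm: a listed point, or the origin of a listed thing).
The state is a dict: "t": time; "joint_positions": joint angles; "joint_velocities": joint speeds; "tau": joint torques, N m; "ee_pos": TCP position; "tcp_rot": TCP orientation; "wrist_force": force on the tool from outside, world axes, zero at the start; "moment": the same for the moment, N m; "gripper_width": finger opening in m; "grasp_force": force on a finger pad.
Only numpy, scipy, OpenCV 4.12 (cv2) and the standard library are available. Lean on these libraries where they do the work, as an engineer would, in place of code of your own. Each camera call takes 0.05 s, during which the arm holds its last target. There are 200 camera calls.

### The job

Stand the two specimen capsules upright in the two bores of the black bath chamber, one in each, pushed fully home. Then take the sprung tweezer electrode off its stand, bring its two discs down on either side of the capsule at the drain-spout end, level with that capsule's mesh windows, and squeeze until the pointer meets the long mark on the scale (24 mm between the discs), touching neither the capsules nor the bath with it. Finish while still holding it there steady in the gripper, for the pulse; leave everything else on the bench where it stands.

Things in the scene. Friction and masses are not known exactly. Their poses are not given: they have to be found in the camera images.
- capsule_1_mid (a point): specimen capsule 1 of two alike: an upright white plastic cylinder 50 mm tall, its body 14 mm across with dark mesh windows (from 22 to 34 mm above the foot) and on top a ribbed screw cap 18 mm across and 12 mm high; 16 g; flat foot with a 1 mm chamfer; stands loose on the bench near the middle. This point is on its axis, half-way up (25 mm above the foot); z is up its axis.
- capsule_1_foot (a point): capsule 1: centre of its foot
- capsule_1: capsule 1 itself: origin at the centre of its foot
- capsule_2_mid (a point): specimen capsule 2 of two alike: an upright white plastic cylinder 50 mm tall, its body 14 mm across with dark mesh windows (from 22 to 34 mm above the foot) and on top a ribbed screw cap 18 mm across and 12 mm high; 16 g; flat foot with a 1 mm chamfer; stands loose on the bench near the middle. This point is on its axis, half-way up (25 mm above the foot); z is up its axis.
- capsule_2_foot (a point): capsule 2: centre of its foot
- capsule_2: capsule 2 itself: origin at the centre of its foot
- chamber: bath chamber: fixed black plastic block, 80 mm along x, 130 mm along y; origin at the centre of its underside, z up. Flat bath floor 28 mm above the bench; rim 4 mm thick all round, its top at 36 mm. Two bores on its centre line, 25 mm to +y and to -y of the middle. A steel drain spout sticks 26 mm out of its +y end.
- bore_drain (a point): the bore nearer the drain spout: point on its axis at bath-floor height. Bore 15.5 mm across, 18 mm deep. A capsule fully home stands 32 mm above the bath floor, its mesh windows 4 to 16 mm above that floor.
- bore_plain (a point): the other bore, alike: point on its axis at bath-floor height
- stand: tweezer stand: fixed aluminium plate 170 x 84 x 10 mm with two cross plates, on which the tweezers lie level and loose, 58 mm above the bench; these stand 72 mm behind and 41 mm ahead of the grip point, with free room for fingers between them. Origin on its underside, below the grip point; +x runs towards the discs. The tweezers lift straight up and out.
- tweezers: sprung tweezer electrode, 65 g, 175 mm long: its left blade with heel and scale. Origin at the heel on the hinge, at the blades' mid-height; x along the open pair's centre line to the discs, y to the left blade, z up. Squeezed evenly, this frame turns by half the joint's value clockwise from above. Scale: white strip over both blades at x 119 to 131 mm, ticks per 4 mm of gap, the one long mark at 24 mm.
- tweezer_grip (a point): where to grip, across y: midway between the ribbed grey grip pads of the open tweezers, at mid-height, 85 mm from the heel, near the centre of mass. Pads 44 mm long (along x), 16 mm high; blades 10 mm high. Width over the pads here: 45 mm open, 36 mm at the mark, where they are parallel. Axes as the tweezers.
- disc_left (a point): centre of the left disc's inner face: the disc, 12 mm across and 2 mm thick, sits at the foot of a straight leg, 65 mm ahead of the grip point and 40 mm below the blades' mid-height (lowest point 46 mm below). The gap is the distance between the two disc centres.
- disc_right (a point): centre of the right disc's inner face, likewise, on the moving right blade, which also carries the dark pointer beside the scale
- blade (a joint): how far the tweezers are squeezed, rad between the blades: 0 = open (discs 40 mm apart), 0.107 = at the long mark (24 mm), at most 0.22; the gap closes 1.5 mm per 0.01. It springs open when let go: the mark takes about 7 to 8 N at the grip pads, less squeeze in proportion.
- petri: a closed clear Petri dish, 93 mm across and 15 mm high, lying near the robot (leave it alone); origin at its underside
- beaker: a glass beaker, 66 mm across and 75 mm high (leave it alone); origin at its underside
- marker: a grey marker pen, 140 mm long and 13 mm thick, lying down near the robot (leave it alone); origin at its underside
- tube_rack: a white tube rack with small capped tubes in it, 60 x 130 mm and 54 mm high (leave it alone); origin at its underside
- wash_bottle: a white wash bottle, 62 mm across and 146 mm high with a bent spout up to 190 mm (leave it alone); origin at its underside
- screwdriver: a screwdriver, 170 mm long, lying down towards the right side (leave it alone); origin at its underside
- tip_box: a grey box of pipette tips with a clear cover, 85 x 122 mm and 64 mm high, towards the left side (leave it alone); origin at its underside
Things that resemble listed ones, but are neither listed nor needed, are in the scene too. Leave any blue, brown or yellow look-alike of the stand alone.

How it is judged:
By the outcome, as a careful person would: the job done as asked, in the order asked, and still so for the second after the job is handed in, while the arm keeps its last pose, push and grip.
It also fails if it takes over 72 s, if anything falls off the work surface, if the arm or the gripper's body presses on something with over 40 N, if the wrist force passes 120 N, or if a joint passes its speed limit or range.

## Working session

There is one attempt and no reset: what is moved stays moved. The work goes in short steps, each a Python script; the robot and the scene stay as the last script left them, time stands still between calls to the robot, and variables do not carry over. Pictures are saved under pics/ and viewed, at most 10 in all, crops included, and the job is handed in when it is done.

```bash
mkdir -p pics; ls; cat > h.py <<'E'
import numpy as np, cv2
from station import env, effector, solver, viewer, workorder, search_frame, tip_of
def cam(name):
    s=env.sense(); p,d=viewer.read_camera(name); i=viewer.camera_info(name)
    K=np.array(i["intrinsics"])
    if name=="wrist":
        T=np.eye(4);T[:3,:3]=s["tcp_rot"];T[:3,3]=s["ee_pos"];T=T@np.array(i["T_tool_cam"]);R,e=T[:3,:3],T[:3,3]
    else: R,e=np.array(i["rotation"]),np.array(i["eye"])
    return p,d,K,R,e
def world(c,u,v,depth=None,z=None):
    p,d,K,R,e=c
    r=R@np.array([(u-K[0,2])/K[0,0],-(v-K[1,2])/K[1,1],-1.])
    if z is not None: return e+r*(z-e[2])/r[2]
    return e+r*(d[int(v),int(u)] if depth is None else depth)
def pix(c,P):
    p,d,K,R,e=c; q=R.T@(np.asarray(P)-e); return K[0,0]*q[0]/-q[2]+K[0,2], K[1,2]+K[1,1]*q[1]/q[2]
def save(n,p): cv2.imwrite("pics/"+n,p[...,::-1])
E
python3 - <<'E'
from h import *
np.set_printoptions(precision=3,suppress=True)
ims=[]
for n in("top","scene"):
    c=cam(n); ims.append(c[0]); print(n,viewer.camera_info(n))
    for k in("capsule_1","capsule_1_foot","chamber","bore_drain","bore_plain","stand","tweezers","tweezer_grip","disc_left","disc_right"):
        for o in tip_of(n,k)[:4]: print(n,k,np.round(o["at"],3),round(o["score"],2),np.round(pix(c,o["at"])))
for n,i in zip(("top","scene"),ims): save(n+"0.png",cv2.resize(i,(800,600)))
print(env.sense()["t"])
E
```

```text
pics
top {'intrinsics': array([[528.836,   0.   , 283.045],
       [  0.   , 528.836, 200.728],
       [  0.   ,   0.   ,   1.   ]]), 'eye': array([ 0.242, -0.055,  1.687]), 'rotation': array([[ 0.007,  0.985, -0.174],
       [-1.   ,  0.007, -0.   ],
       [ 0.001,  0.174,  0.985]])}
top capsule_1 [ 0.469  0.037 -0.   ] 0.51 [254. 223.]
top capsule_1 [ 0.628  0.034 -0.002] 0.41 [256. 175.]
top capsule_1_foot [0.734 0.247 0.007] 0.51 [192. 142.]
top capsule_1_foot [0.627 0.039 0.001] 0.41 [255. 175.]
top chamber [ 0.581  0.244 -0.001] 0.9 [191. 188.]
top bore_drain [0.577 0.269 0.027] 0.76 [182. 188.]
top bore_drain [0.758 0.032 0.001] 0.46 [257. 136.]
top bore_drain [0.467 0.04  0.001] 0.3 [253. 223.]
top bore_plain [0.583 0.221 0.027] 0.83 [197. 186.]
top stand [ 0.517 -0.208 -0.004] 0.89 [330. 209.]
top stand [ 0.31  -0.579  0.   ] 0.78 [448. 274.]
top stand [ 0.745 -0.22  -0.001] 0.63 [333. 140.]
top stand [ 0.3   -0.332 -0.002] 0.63 [370. 276.]
top tweezers [ 0.434 -0.188  0.061] 0.63 [326. 232.]
top tweezer_grip [ 0.513 -0.21   0.062] 0.71 [333. 207.]
top tweezer_grip [0.758 0
[... 762 characters left out ...]
_foot [ 0.625  0.041 -0.002] 0.49 [316. 238.]
scene chamber [0.577 0.242 0.006] 0.96 [344. 209.]
scene bore_drain [0.576 0.269 0.031] 0.86 [350. 200.]
scene bore_drain [ 0.643 -0.43   0.003] 0.36 [196. 312.]
scene bore_plain [0.578 0.218 0.026] 0.57 [341. 207.]
scene stand [ 0.31  -0.576  0.001] 0.92 [ 91. 272.]
scene stand [ 0.521 -0.211  0.002] 0.83 [236. 254.]
scene stand [ 0.743 -0.224  0.002] 0.69 [281. 295.]
scene stand [ 0.301 -0.329 -0.002] 0.68 [166. 238.]
scene tweezers [ 0.437 -0.19   0.067] 0.68 [224. 223.]
scene tweezer_grip [ 0.522 -0.209  0.063] 0.88 [236. 238.]
scene disc_left [ 0.584 -0.203  0.023] 0.54 [251. 258.]
scene disc_right [ 0.577 -0.244  0.02 ] 0.61 [238. 263.]
1.1
```

View pics/top0.png

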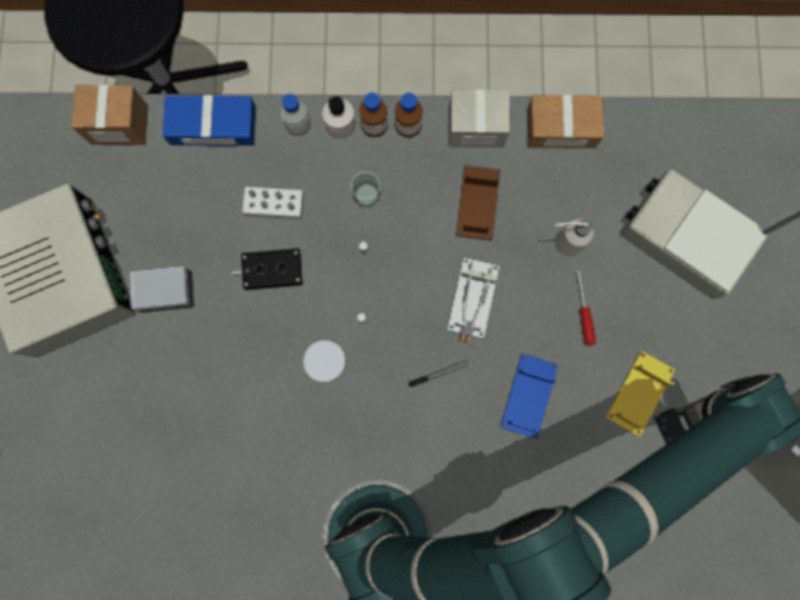

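View pics/scene0.png

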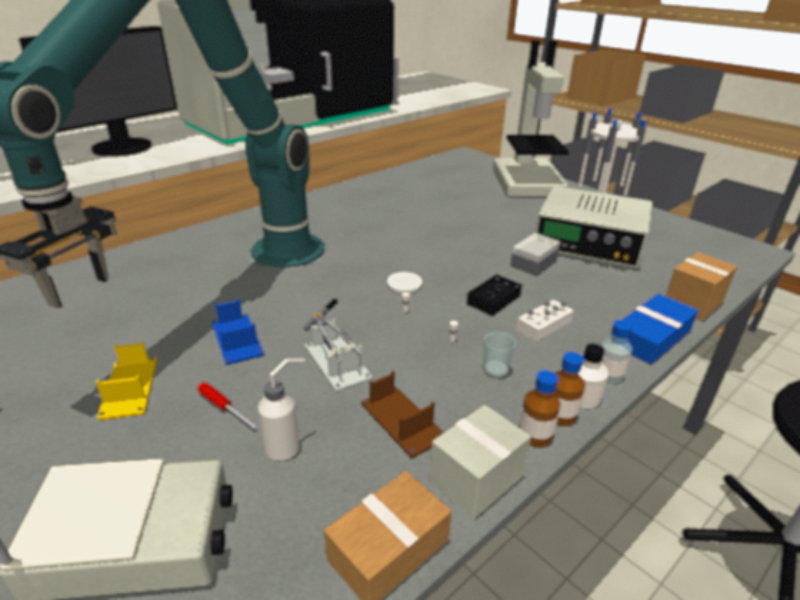

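Candidates (800x600 top picture):
- **Stand:** aluminium plate with tweezers at (473,300), blue look-alike at (530,395), brown at (478,202) and yellow at (641,393). I choose the aluminium one. The dark forceps or pen at (438,372) is not wanted.
- **Capsules:** white dots at (363,246) and (361,317).
- **Chamber:** black block at (271,268), with its spout at the left end (+y), pixel (237,272). The grey box at (160,288) is the tip box.

One close crop will check this.

```bash
python3 - <<'E'
from h import *
np.set_printoptions(precision=3,suppress=True)
c=cam("scene"); save("crop.png",cv2.resize(c[0][170:300,190:400],(800,495),interpolation=cv2.INTER_CUBIC))
t=cam("top")
s=env.sense(); print(s["tcp_rot"], viewer.camera_info("wrist")); 
for k in("petri","beaker","tip_box","tube_rack","marker"):
    print(k,[(np.round(o["at"],3),round(o["score"],2)) for o in tip_of("top",k)[:2]])
def Ry(a): # closing direction y at angle a
    y=np.array([np.cos(a),np.sin(a),0]);z=np.array([0,0,-1.]);return np.column_stack([np.cross(y,z),y,z])
for a in(-180,-90,-102,0,90,78):
  for p in([.468,.04,.03],[.628,.036,.03],[.577,.269,.04],[.578,.22,.15],[.51,.269,.06],[.518,-.21,.043]):
    q=solver.inverse_kinematics(p,Ry(np.radians(a))); print(a,p,None if q is None else np.round(q,2))
E
```

```text
[[ 0.916  0.401 -0.   ]
 [ 0.401 -0.916 -0.   ]
 [-0.    -0.    -1.   ]] {'intrinsics': array([[326.792,   0.   , 278.549],
       [  0.   , 326.792, 209.244],
       [  0.   ,   0.   ,   1.   ]]), 'T_tool_cam': array([[-0.   ,  0.968,  0.252,  0.069],
       [ 1.   ,  0.   ,  0.   ,  0.001],
       [ 0.   ,  0.252, -0.968, -0.169],
       [ 0.   ,  0.   ,  0.   ,  1.   ]])}
petri [(array([ 0.377,  0.127, -0.001]), 0.72), (array([0.628, 0.04 , 0.028]), 0.42)]
beaker [(array([0.755, 0.033, 0.004]), 0.57), (array([ 0.646, -0.433,  0.007]), 0.43)]
tip_box [(array([ 0.523,  0.488, -0.002]), 0.84)]
tube_rack [(array([0.731, 0.244, 0.003]), 0.8)]
marker [(array([ 0.349, -0.144,  0.003]), 0.54)]
-180 [0.468, 0.04, 0.03] [ 0.81  1.05 -1.33  2.1   1.2   1.13  2.  ]
-180 [0.628, 0.036, 0.03] [ 0.69  1.21 -1.34  1.71  1.24  1.31  2.2 ]
-180 [0.577, 0.269, 0.04] [ 0.3   1.2  -1.34  1.69  1.22  1.31  1.84]
-180 [0.578, 0.22, 0.15] [ 0.4   0.96 -1.33  1.69  0.96  1.31  2.01]
-180 [0.51, 0.269, 0.06] [ 0.31  1.09 -1.34  1.84  1.15  1.24  1.74]
-180 [0.518, -0.21, 0.043] [ 0.13  0.56  0.24  1.96 -0.
[... 1357 characters left out ...]
1.73  0.7   0.88  0.92]
90 [0.577, 0.269, 0.04] [-0.03  0.77 -0.65  1.71  0.59  0.86  0.63]
90 [0.578, 0.22, 0.15] [ 0.22  0.69 -0.92  1.7   0.61  1.07  0.67]
90 [0.51, 0.269, 0.06] [ 0.19  0.84 -1.03  1.85  0.88  0.99  0.34]
90 [0.518, -0.21, 0.043] [ 0.77  0.64 -0.58  1.91  0.5   0.74  1.47]
78 [0.468, 0.04, 0.03] [ 0.37  0.57 -0.63  2.12  0.58  0.62  0.69]
78 [0.628, 0.036, 0.03] [ 0.46  0.85 -0.82  1.73  0.76  0.92  0.67]
78 [0.577, 0.269, 0.04] [-0.04  0.77 -0.64  1.71  0.58  0.86  0.43]
78 [0.578, 0.22, 0.15] [ 0.21  0.68 -0.9   1.7   0.6   1.07  0.48]
78 [0.51, 0.269, 0.06] [ 0.18  0.84 -1.02  1.85  0.87  0.98  0.14]
78 [0.518, -0.21, 0.043] [ 0.75  0.63 -0.55  1.91  0.48  0.73  1.28]
```

View pics/crop.png

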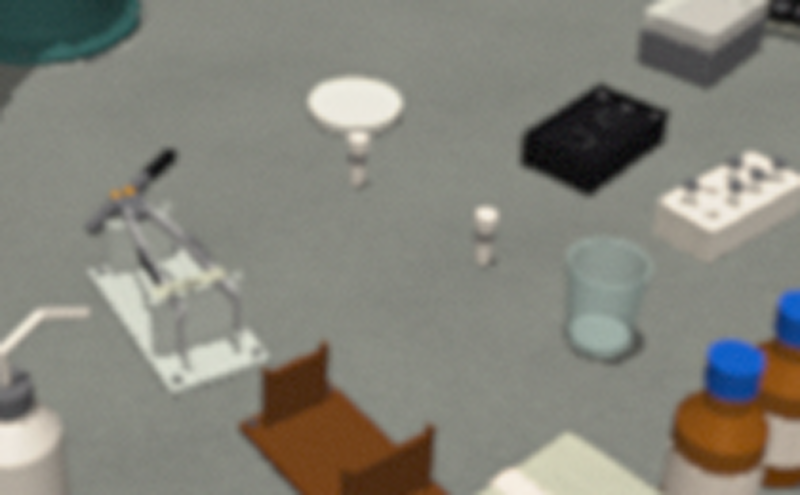

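The crop confirms the choice: tweezers on the pale aluminium stand, crop (185,280); capsules at (358,160) and (485,237); black chamber at (595,140). Next I'll go above and look with the wrist camera.

```bash
cat >> h.py <<'E'
np.set_printoptions(precision=4,suppress=True)
def Ry(a):
    a=np.radians(a);y=np.array([np.cos(a),np.sin(a),0]);z=np.array([0,0,-1.]);return np.column_stack([np.cross(y,z),y,z])
def cloud(c):
    p,d,K,R,e=c; v,u=np.mgrid[:420,:560]
    r=np.stack([(u-K[0,2])/K[0,0],-(v-K[1,2])/K[1,1],-np.ones(u.shape)],-1)*d[...,None]
    return e+r@R.T
def nets(n,names,c=None,m=3):
    for k in names:
        for o in tip_of(n,k)[:m]: print(k,np.round(o["at"],4),round(o["score"],2),np.round(pix(c,o["at"])) if c else "")
def cap(c,x,y,zlo=.042,zhi=.056,r=.03):
    W=cloud(c); m=(c[1]>0)&(np.hypot(W[...,0]-x,W[...,1]-y)<r)&(W[...,2]>zlo)&(W[...,2]<zhi)
    P=W[m]; return (P.min(0)+P.max(0))/2, P.mean(0), np.ptp(P,axis=0), len(P)
E
python3 - <<'E'
from h import *
s=env.sense(); p=s["ee_pos"].copy() if hasattr(s["ee_pos"],"copy") else np.array(s["ee_pos"]); 
env.movel([p[0],p[1],.29],rate=.2)
env.reach([.56,.12,.27],Ry(-90))
print(env.sense()["t"])
c=cam("wrist"); save("w1.png",cv2.resize(c[0],(800,600)))
np.savez("w1.npz",p=c[0],d=c[1],K=c[2],R=c[3],e=c[4])
nets("wrist",("capsule_1","chamber","bore_drain","bore_plain","beaker"),c)
for x,y in((.468,.04),(.628,.036)): print(cap(c,x,y))
W=cloud(c); m=(W[...,2]>.033)&(W[...,2]<.04)&(abs(W[...,0]-.58)<.07)&(abs(W[...,1]-.24)<.09)
print("rim",m.sum(),W[m].min(0),W[m].max(0),cv2.minAreaRect(W[m][:,:2].astype(np.float32)))
E
```

```text
4.7083
capsule_1 [ 0.4648  0.0413 -0.0012] 0.75 [332. 243.]
capsule_1 [ 0.6239  0.0415 -0.0039] 0.72 [336. 129.]
chamber [ 0.5772  0.2431 -0.0015] 0.87 [185. 165.]
chamber [ 0.623   0.0422 -0.0045] 0.22 [336. 130.]
bore_drain [0.5742 0.2718 0.0264] 0.77 [156. 170.]
bore_plain [0.58   0.2219 0.027 ] 0.9 [195. 165.]
(array([0.465 , 0.0392, 0.0462]), array([0.466 , 0.0392, 0.048 ]), array([0.0184, 0.0168, 0.0083]), 172)
(array([0.6249, 0.0374, 0.0466]), array([0.6251, 0.0378, 0.0484]), array([0.017 , 0.0177, 0.0086]), 205)
rim 1116 [0.5306 0.176  0.0331] [0.6221 0.312  0.0375] ((0.5761688947677612, 0.2438816875219345), (0.08032988756895065, 0.13061511516571045), 5.4899373054504395)
```

View pics/w1.png

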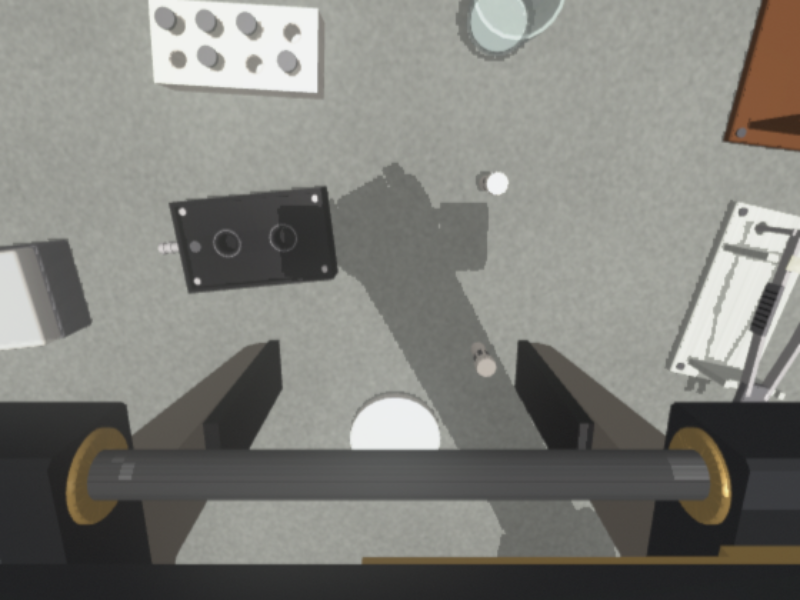

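The rim rectangle fits 80.3 x 130.6 mm, yaw 5.5°, as described. In the picture the bores are at (227,243) drain side and (283,237), the spout at (168,248), and the capsules at (497,183) and (486,366). Now I'll pick up the far capsule.

```bash
cat >> h.py <<'E'
CH=np.array([.5762,.2439]); YAW=5.49; a=np.radians(YAW); CY=np.array([-np.sin(a),np.cos(a)]); CX=np.array([np.cos(a),np.sin(a)])
BD=CH+.025*CY; BP=CH-.025*CY
def st(): s=env.sense(); print("t",round(s["t"],2),"p",np.array(s["ee_pos"]),"F",np.array(s["wrist_force"]),"w",s["gripper_width"],"gf",s["grasp_force"])
E
python3 - <<'E'
from h import *
x,y=.625,.0377
env.reach([x,y,.10],Ry(-90)); env.movel([x,y,.029],rate=.15)
effector.grasp(12); st()
env.movel([x,y,.12],rate=.2)
env.reach([*BD,.10],Ry(YAW)); env.pause(.2); st()
c=cam("wrist"); save("w2.png",cv2.resize(c[0],(800,600))); np.savez("w2.npz",p=c[0],d=c[1],K=c[2],R=c[3],e=c[4])
nets("wrist",("capsule_1_foot","capsule_1_mid","bore_drain","bore_plain","chamber"),c,2)
E
```

```text
t 7.57 p [0.625  0.0377 0.029 ] F [0.4295 0.1327 0.7599] w 0.017297670793911417 gf 11.99999213218689
t 9.37 p [0.5746 0.2673 0.0998] F [0.1435 0.1652 0.805 ] w 0.017155732764468926 gf 11.999933123588562
capsule_1_foot [0.5703 0.2634 0.0711] 0.9 [273. 241.]
capsule_1_mid [0.5759 0.2641 0.095 ] 0.7 [282. 255.]
bore_drain [0.5757 0.2708 0.0281] 0.88 [282. 213.]
bore_plain [0.5778 0.2197 0.0318] 0.62 [278. 277.]
bore_plain [0.3736 0.1219 0.0007] 0.37 [ 54. 338.]
chamber [ 0.5769  0.2447 -0.0016] 0.93 [280. 233.]
```

View pics/w2.png

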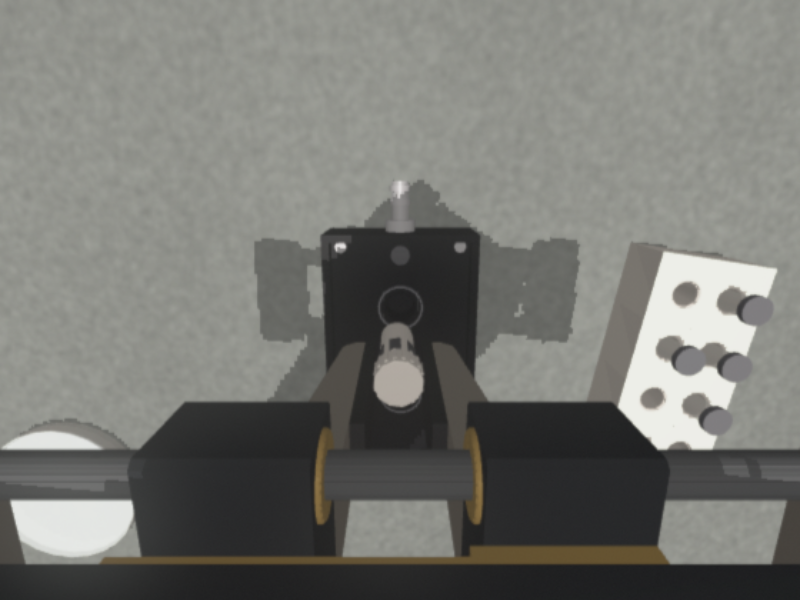

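The picture shows the drain bore ring at (400,306) and the capsule in the fingers, cap at (399,383) and foot at (397,330). I'll fit the ring and the foot numerically.

```bash
cat >> h.py <<'E'
def bore(c,xy,z=.028):
    """refine the bore centre: radial search for the best concentric ring in a rectified view of the bath floor"""
    n=161; px=.00025; g=(np.arange(n)-n//2)*px
    X,Y=np.meshgrid(xy[0]+g,xy[1]+g)
    p,d,K,R,e=c; q=(np.stack([X,Y,np.full_like(X,z)],-1)-e)@R
    u=K[0,0]*q[...,0]/-q[...,2]+K[0,2]; v=K[1,2]+K[1,1]*q[...,1]/q[...,2]
    im=cv2.cvtColor(cv2.remap(p,u.astype(np.float32),v.astype(np.float32),cv2.INTER_CUBIC),cv2.COLOR_RGB2GRAY)
    cs=cv2.HoughCircles(cv2.GaussianBlur(im,(5,5),0),cv2.HOUGH_GRADIENT_ALT,1.5,20,param1=60,param2=.3,minRadius=26,maxRadius=42)
    return im,([] if cs is None else [(xy+(k[:2]-n//2)*px,k[2]*px) for k in cs[0][:3]])
E
python3 - <<'E'
from h import *
out=[]
for f,bs in(("w2",(BD,)),("w1",(BD,BP))):
    z=np.load(f+".npz"); c=(z["p"],z["d"],z["K"],z["R"],z["e"])
    for b in bs:
        im,r=bore(c,b); print(f,b,r); out.append(cv2.resize(cv2.normalize(im,None,0,255,cv2.NORM_MINMAX),(260,260)))
    if f=="w2":
        W=cloud(c)
        p=c[0]; m=(c[1]>0)&(W[...,2]>.06)&(W[...,2]<.16)&(abs(W[...,0]-.574)<.012)&(abs(W[...,1]-.266)<.02)&(p.sum(2)>300)
        for v in range(220,285,5):
            u=np.where(m[v])[0]; 
            if len(u): print(v,u.min(),u.max(),W[v,u].mean(0),W[v,u[0],0],W[v,u[-1],0])
        P=c[3].T; print("eye",c[4])
cv2.imwrite("pics/rect.png",np.hstack(out))
E
```

```text
w2 [0.5738 0.2688] [(array([0.5744, 0.2709]), np.float32(0.00956125)), (array([0.5748, 0.2518]), np.float32(0.008845537))]
230 269 285 [0.572  0.2732 0.0774] 0.5671027601252036 0.5771392066665266
235 267 287 [0.572  0.2726 0.0852] 0.5661508539616805 0.5782987324943591
240 267 284 [0.571  0.2721 0.0927] 0.5664593869930689 0.5760117571245408
245 269 284 [0.5717 0.2747 0.1073] 0.5678572942820863 0.5756071469155751
250 265 292 [0.5728 0.275  0.1147] 0.5659932378542674 0.5800000678682146
255 263 294 [0.5729 0.2739 0.1185] 0.5651931872654232 0.58129106611981
260 262 295 [0.5731 0.2716 0.1195] 0.5650066394620302 0.5814255195167247
265 262 295 [0.5733 0.2691 0.1197] 0.5652380482896584 0.5814194443886775
270 262 295 [0.5736 0.2664 0.1197] 0.5654528510860689 0.5816848084110915
275 263 294 [0.5738 0.2638 0.1198] 0.5661688783309003 0.5813974624004066
280 267 290 [0.5743 0.261  0.1196] 0.5683714032187527 0.5798785986873569
eye [0.5672 0.336  0.2686]
w1 [0.5738 0.2688] [(array([0.5752, 0.2698]), np.float32(0.009494367))]
w1 [0.5786 0.219 ] [(array([0.5785, 0.2185]), np.float32(0.009603061))]
```

View pics/rect.png

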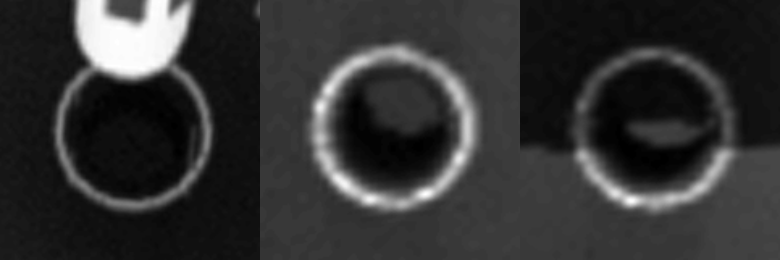

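The rings fit at a radius of about 12 mm, so my first Hough range was too small. Measured relative to the cap, the correction is about (+0.9, +2) mm. I'll insert stepwise with a force check and search if blocked.

```bash
cat >> h.py <<'E'
def insert(xy,R,z_floor,z_home,fmax=8,offs=None):
    """lower in steps; if blocked above the floor by the bore's edge, try a spiral of offsets"""
    offs=[(0,0)]+[(r*np.cos(t),r*np.sin(t)) for r in(.0008,.0016,.0024) for t in np.arange(0,6.28,1.047)] if offs is None else offs
    for o in offs:
        q=np.array(xy)+o
        env.movel([*q,z_floor+.004],R,rate=.1); f0=env.sense()["wrist_force"][2]
        z=z_floor+.001; ok=True
        while z>z_floor-.005:
            env.movel([*q,z],rate=.05); s=env.sense()
            if s["wrist_force"][2]-f0>fmax: ok=False;break
            z-=.0015
        print("off",np.array(o)*1e3,"z",round(s["ee_pos"][2],4),"F",np.array(s["wrist_force"]),round(s["t"],1))
        if ok: break
    else: return None
    while z>z_home-.003:
        env.movel([*q,z],rate=.05); s=env.sense()
        if s["wrist_force"][2]-f0>15: break
        z-=.002
    st(); return q
E
python3 - <<'E'
from h import *
b=np.array([.5755,.2693])
env.movel([*b,.062],Ry(YAW),rate=.15); env.pause(.2); st()
q=insert(b,Ry(YAW),.057,.039,offs=[(0,0),(0,.0012),(0,-.0012),(.0012,0),(-.0012,0)]); print(q)
c=cam("wrist"); save("w3.png",cv2.resize(c[0][150:360,160:440],(800,600))); np.savez("w3.npz",p=c[0],d=c[1],K=c[2],R=c[3],e=c[4])
E
```

```text
t 10.27 p [0.5759 0.2698 0.063 ] F [ 0.314   1.1005 -0.0744] w 0.01703227736950881 gf 11.999968886375427
off [0. 0.] z 0.0534 F [ 0.3078  0.1745 -0.0231] 11.5
t 13.52 p [0.5758 0.2698 0.0387] F [-0.8548 -1.0973  4.9896] w 0.017154670614357413 gf 12.000306844711304
[0.5755 0.2693]
```

It went in on the first try. Now I'll seat it firmly, release, retract, and pick up the second capsule.

```bash
python3 - <<'E'
from h import *
b=np.array([.5755,.2693])
for z in(.035,.033,.031):
    env.movel([*b,z],rate=.05); s=env.sense(); print(z,s["ee_pos"][2],s["wrist_force"][2])
    if s["wrist_force"][2]>16: break
env.movel([*b,.0395],rate=.05)
effector.release(); env.movel([*b,.12],rate=.2); st()
c=cam("wrist"); print("drain cap",cap(c,.5755,.2693,.052,.075,.02)); W=cloud(c)
im,r=bore(c,BP)
x,y=.4655,.0392
env.reach([x,y,.11],Ry(-90)); env.pause(.1); st()
c=cam("wrist"); k=cap(c,x,y); print(k)
x,y=k[0][:2]
env.movel([x,y,.029],rate=.15); effector.grasp(12); st()
env.movel([x,y,.12],rate=.2)
env.reach([*(b-.05*CY),.10],Ry(YAW)); env.pause(.3); st()
c=cam("wrist"); np.savez("w4.npz",p=c[0],d=c[1],K=c[2],R=c[3],e=c[4])
save("w4.png",cv2.resize(c[0],(800,600)))
E
```

```text
0.035 0.0371095258572009 12.528667161853106
0.033 0.03582821381558182 14.220898262888824
0.031 0.034193189319491536 16.33943937369723
t 16.34 p [0.5754 0.2687 0.1195] F [ 0.2359 -0.1516 -0.023 ] w 0.09176450957524929 gf 0.0
drain cap (array([0.5738, 0.2684, 0.0563]), array([0.5736, 0.2692, 0.0582]), array([0.0181, 0.0185, 0.0085]), 493)
t 17.56 p [0.466  0.0405 0.1098] F [0.2589 0.3945 0.4638] w 0.0918289359551175 gf 0.0
(array([0.4652, 0.0386, 0.0464]), array([0.4659, 0.0385, 0.0483]), array([0.0181, 0.018 , 0.0087]), 493)
t 19.42 p [0.4652 0.0386 0.029 ] F [ 0.4682  0.8235 -0.111 ] w 0.017668120105167318 gf 12.000043988227844
t 21.39 p [0.5804 0.2188 0.1003] F [-0.0516  0.6511 -0.1701] w 0.017432894090205545 gf 11.999939382076263
```

View pics/w4.png

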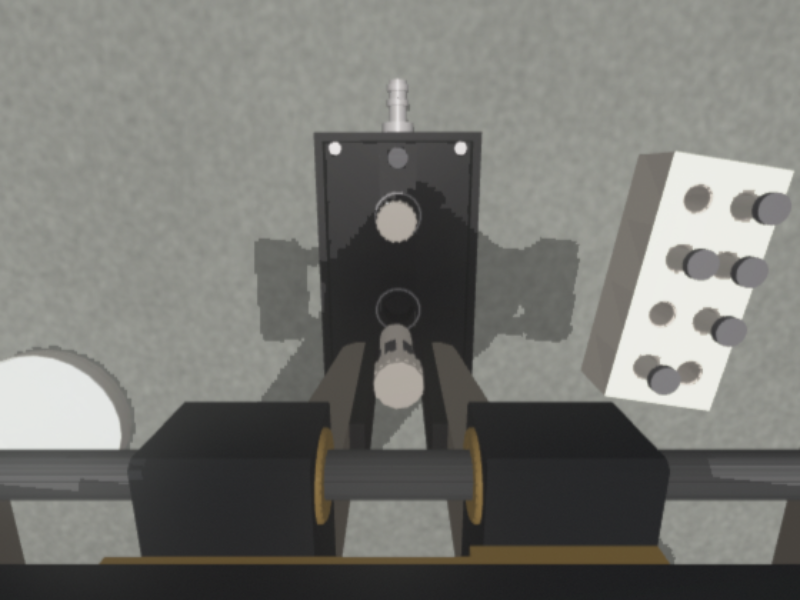

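Drain capsule is home: its cap top reads z ≈ 0.060. The free ring is at (398,310) and the held cap at (399,384), which agrees with the offset from the first bore. Inserting the second.

```bash
python3 - <<'E'
from h import *
b=np.array([.5755,.2693])-.05*CY; print(b)
env.movel([*b,.062],Ry(YAW),rate=.15); env.pause(.2); st()
q=insert(b,Ry(YAW),.057,.040,offs=[(0,0),(0,.0012),(0,-.0012),(.0012,0),(-.0012,0)])
if q is not None:
    for z in(.036,.034,.032,.030):
        env.movel([*q,z],rate=.05); s=env.sense(); print(z,s["ee_pos"][2],s["wrist_force"][2])
        if s["wrist_force"][2]>14: break
    env.movel([*q,.0395],rate=.05); effector.release(); env.movel([*q,.14],rate=.2); st()
    c=cam("wrist"); print("plain",cap(c,*q,.05,.085,.02)); print("drain",cap(c,.5755,.2693,.05,.085,.02))
    # go look at tweezers
    env.reach([.50,-.205,.24],Ry(-102)); env.pause(.2); st()
    c=cam("wrist"); np.savez("w5.npz",p=c[0],d=c[1],K=c[2],R=c[3],e=c[4]); save("w5.png",cv2.resize(c[0],(800,600)))
    nets("wrist",("tweezers","tweezer_grip","stand","disc_left","disc_right"),c,2)
    W=cloud(c); m=(abs(W[...,0]-.5)<.16)&(abs(W[...,1]+.2)<.1)&(W[...,2]>.05)&(W[...,2]<.075)&(c[1]>0)
    P=W[m].astype(np.float32); print(len(P),P.mean(0),cv2.minAreaRect(P[:,:2].copy()))
E
```

```text
[0.5803 0.2195]
t 22.04 p [0.5808 0.22   0.063 ] F [0.4948 0.0368 0.7892] w 0.017242116504916034 gf 11.99995905160904
off [0. 0.] z 0.0534 F [ 0.6862 -0.0587 -0.0544] 23.3
t 25.29 p [0.5804 0.2201 0.0388] F [-0.3521 -1.5344  5.1695] w 0.01726510588988631 gf 12.000411003828049
0.036 0.0380536606931829 10.204987835530002
0.034 0.03681892851644086 14.589493321477327
t 27.86 p [0.58   0.2188 0.1392] F [-0.1324 -0.2506 -0.4528] w 0.09204703981808718 gf 0.0
plain (array([0.5784, 0.2185, 0.0554]), array([0.5783, 0.2194, 0.0581]), array([0.0181, 0.0189, 0.0104]), 440)
drain (array([0.5737, 0.2684, 0.0557]), array([0.5737, 0.2685, 0.0586]), array([0.0182, 0.018 , 0.0099]), 459)
t 29.73 p [ 0.5004 -0.204   0.2398] F [0.0997 0.2594 0.0247] w 0.09157662573673257 gf 0.0
tweezers [ 0.4367 -0.1891  0.0608] 0.94 [276. 247.]
stand [ 0.5202 -0.2119  0.0002] 0.93 [280. 165.]
disc_left [ 0.5864 -0.205   0.0237] 0.76 [262. 111.]
disc_right [ 0.5768 -0.2444  0.0193] 0.71 [298. 112.]
2919 [ 0.5052 -0.2089  0.0662] ((0.4984675347805023, -0.20654308795928955), (0.07458988577127457, 0.17508944869041443), 76.94334411621094)
```

View pics/w5.png

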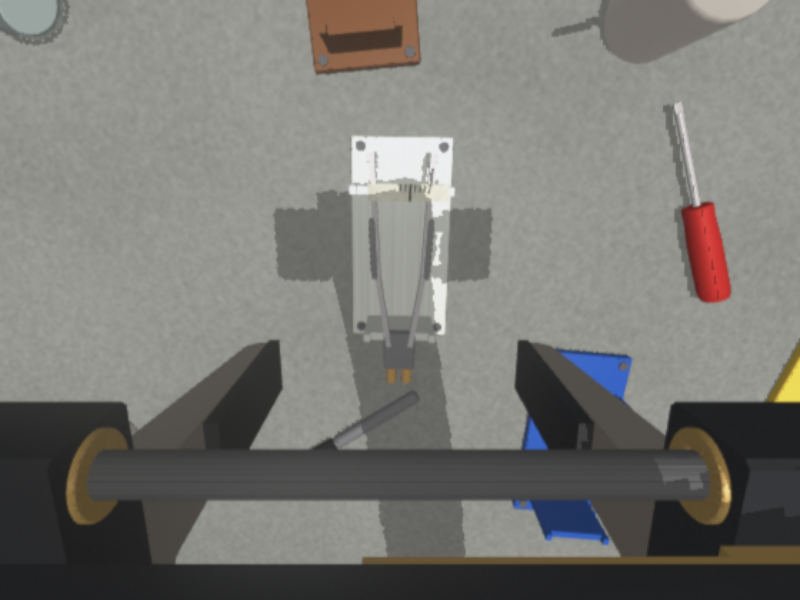

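Both capsules are home, cap tops at about 0.06. The tweezers lie on the aluminium stand with their pads at (373,247) and (429,247), heel at (400,350) and scale at (412,190). Next: grip lightly (5 N), look at width, lift and carry.

```bash
python3 - <<'E'
from h import *
z=np.load("w5.npz"); c=(z["p"],z["d"],z["K"],z["R"],z["e"])
s=560/800
L=world(c,373*s,247*s,z=.068);R=world(c,429*s,247*s,z=.068);H=world(c,399*s,350*s,z=.066)
g=(L+R)/2; hd=np.degrees(np.arctan2(g[1]-H[1],g[0]-H[0])); print(L,R,np.linalg.norm(L-R),H,hd)
h=-13.; Rm=Ry(h-90)
g=g[:2]+.0012*Rm[:2,1]; print("grip",g)
env.reach([*g,.13],Rm); env.movel([*g,.044],rate=.12); env.pause(.2); st()
effector.grasp(5); env.pause(.2); st()
c=cam("wrist"); np.savez("w6.npz",p=c[0],d=c[1],K=c[2],R=c[3],e=c[4]); save("w6.png",cv2.resize(c[0],(800,600)))
E
```

```text
[ 0.524 -0.192  0.068] [ 0.5155 -0.2321  0.068 ] 0.04102985000960172 [ 0.4407 -0.194   0.066 ] -12.88583498751284
grip [ 0.5195 -0.2132]
t 31.62 p [ 0.52   -0.2135  0.0448] F [-0.6856 -0.4675 -0.209 ] w 0.09185768954714682 gf 0.0
t 32.67 p [ 0.5195 -0.2132  0.044 ] F [-0.3736 -0.1866  0.4787] w 0.039048550878100864 gf 4.94529090821743
```

View pics/w6.png

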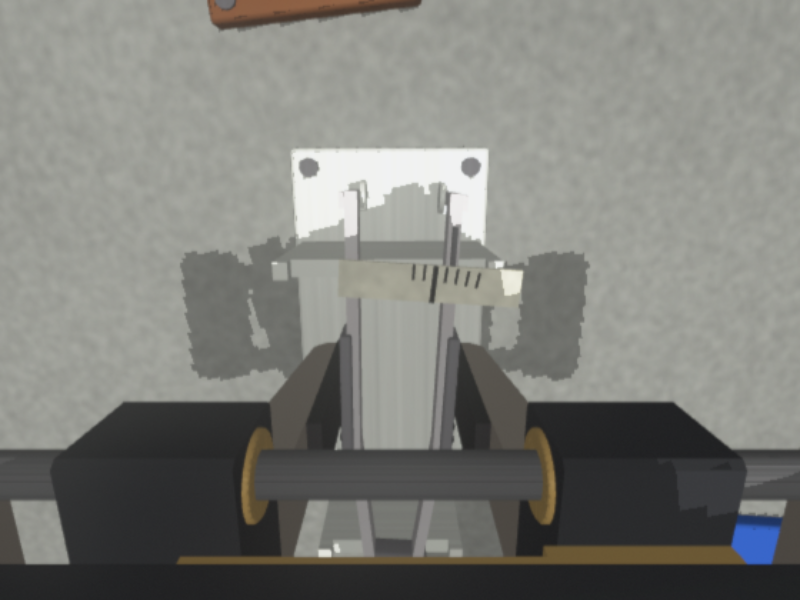

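The grip is centred: opening 39 mm at 5 N, pointer (455,245) about 1.5 ticks from the long mark (435,285), i.e. a gap of about 30 mm. Lifting and carrying it above the drain capsule.

```bash
python3 - <<'E'
from h import *
env.movel([.5195,-.2132,.15],rate=.1); st()
C=np.array([.5755,.2690]); Rm=Ry(YAW-90); ax=Rm[:2,0]
g=C-.065*ax; print("g",g)
env.reach([.515,.03,.16],Ry(-93)); env.reach([*g,.135],Rm); env.pause(.4); st()
c=cam("wrist"); np.savez("w7.npz",p=c[0],d=c[1],K=c[2],R=c[3],e=c[4]); save("w7.png",cv2.resize(c[0],(800,600)))
print("cap",cap(c,.5745,.2685,.045,.07,.02)); nets("wrist",("disc_left","disc_right","tweezer_grip","bore_drain","capsule_1"),c,2)
E
```

```text
t 33.92 p [ 0.519  -0.2131  0.1493] F [-0.4472  0.7044 -0.9474] w 0.039070876818868436 gf 4.944261163473129
g [0.5108 0.2628]
t 36.22 p [0.5111 0.2621 0.1351] F [-0.4045 -0.3728 -0.6102] w 0.039263147096512685 gf 4.94430273771286
cap (array([0.5735, 0.2683, 0.0552]), array([0.5737, 0.2684, 0.0586]), array([0.0181, 0.0181, 0.0107]), 479)
disc_left [0.5711 0.2765 0.1145] 0.74 [261. 140.]
disc_right [0.5745 0.2541 0.1152] 0.82 [301. 137.]
bore_drain [0.5723 0.2727 0.0265] 0.62 [271. 134.]
capsule_1 [0.5758 0.2194 0.0113] 0.89 [332. 135.]
capsule_1 [0.5705 0.2724 0.0062] 0.6 [272. 135.]
```

View pics/w7.png

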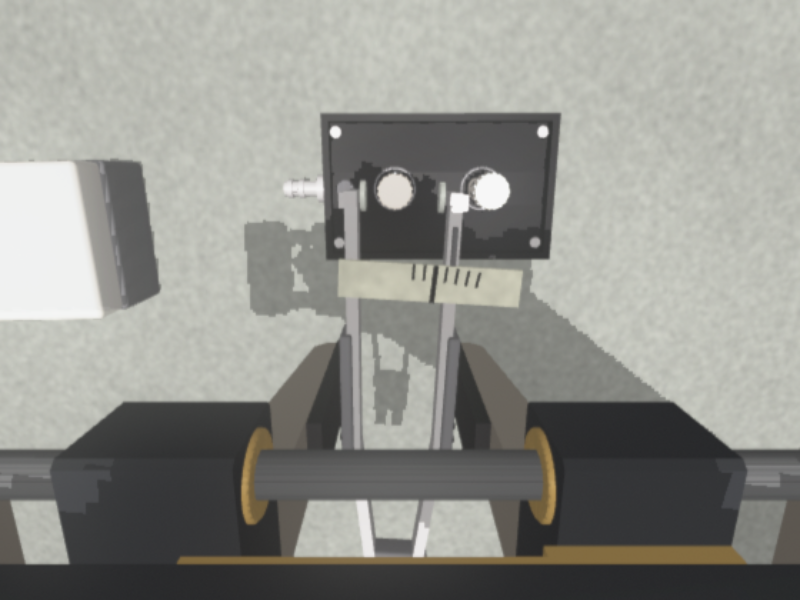

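Discs are at (363,195) and (442,195), midpoint 402. The drain cap is at (395,190) but deeper, so the discs sit about 3 mm too far to -y. That was my last picture, so I'll measure the rest from the depth.

```bash
cat >> h.py <<'E'
def discs(c,capxy=(.5745,.2685),show=True):
    """disc/leg and cap positions in tool-aligned coordinates (along axis, lateral = tool y), same camera"""
    s=env.sense(); R=np.array(s["tcp_rot"]); t=np.array(s["ee_pos"]); Q=(cloud(c)-t)@R; ok=c[1]>0
    zc=-.019+.040; out={}
    for nm,lo,hi in(("disc",zc-.008,zc+.008),("leg",zc-.028,zc-.008)):
        for sg in(-1,1):
            m=ok&(abs(Q[...,0]-.065)<.016)&(Q[...,2]>lo)&(Q[...,2]<hi)&(Q[...,1]*sg>.006)&(Q[...,1]*sg<.026)
            P=Q[m]; out[nm,sg]=P
            if show and len(P): print(nm,sg,len(P),"x",np.percentile(P[:,0],[2,50,98]),"y",np.percentile(P[:,1],[2,50,98]),"z",np.percentile(P[:,2],[2,98]))
    k=cap(c,*capxy,.053,.068,.014); q=lambda v:(v-t)@R
    print("cap mid",q(k[0]),"mean",q(k[1]),k[2],k[3]); return out
E
python3 - <<'E'
from h import *
z=np.load("w7.npz"); c=(z["p"],z["d"],z["K"],z["R"],z["e"])
discs(c)
s=560/800
for u,v,zz in((363,195,.114),(442,195,.114),(395,190,.060)): print((world(c,u*s,v*s,z=zz)-np.array(env.sense()["ee_pos"]))@np.array(env.sense()["tcp_rot"]))
E
```

```text
disc -1 104 x [0.0573 0.0631 0.0689] y [-0.0126 -0.0113 -0.0107] z [0.0155 0.0263]
disc 1 118 x [0.0567 0.0624 0.0678] y [0.0183 0.0192 0.0223] z [0.0139 0.0268]
leg 1 6 x [0.06   0.0613 0.063 ] y [0.0204 0.0205 0.0206] z [0.0111 0.0129]
cap mid [0.063  0.0005 0.0768] mean [0.0632 0.0005 0.0764] [0.0181 0.0179 0.0047] 478
[ 0.0631 -0.0115  0.021 ]
[0.0631 0.0199 0.021 ]
[0.0637 0.0009 0.075 ]
```

```bash
python3 - <<'E'
from h import *
Rm=Ry(YAW-90); p=np.array(env.sense()["ee_pos"]); print(p)
g=p[:2]-.0035*Rm[:2,1]+.0003*Rm[:2,0]
env.movel([*g,.095],Rm,rate=.1); env.pause(.5); st()
c=cam("wrist"); discs(c)
E
```

```text
[0.5108 0.2628 0.135 ]
t 37.57 p [0.5109 0.2663 0.0952] F [ 0.1909 -0.0589 -0.6846] w 0.03923539854167624 gf 4.944269433617592
disc -1 104 x [0.0571 0.0628 0.0686] y [-0.0135 -0.0122 -0.0115] z [0.0154 0.0261]
disc 1 118 x [0.0565 0.0622 0.0675] y [0.0175 0.0184 0.0214] z [0.0143 0.0273]
leg 1 6 x [0.0598 0.061  0.0628] y [0.0196 0.0197 0.0197] z [0.0106 0.0129]
cap mid [0.0625 0.0063 0.0351] mean [0.0628 0.0039 0.0365] [0.018  0.0229 0.0136] 684
```

Relative alignment is within 0.3 mm now. Going down, then squeezing in small steps towards a 36 mm opening.

```bash
sed -i 's/\.053,\.068,\.014)/.0565,.0615,.012)/' h.py; python3 - <<'E'
from h import *
p=np.array(env.sense()["ee_pos"]); g=p[:2]
env.movel([*g,.0595],rate=.06); env.pause(.4); st()
c=cam("wrist"); discs(c,(.5737,.2684))
for f in(6,6.6):
    effector.grasp(f); env.pause(.3); st()
c=cam("wrist"); discs(c,(.5737,.2684))
E
```

```text
t 38.76 p [0.511  0.2663 0.0597] F [-1.1081  0.4006 -1.009 ] w 0.03926031635856306 gf 4.9442897737026215
disc -1 106 x [0.0571 0.0628 0.0686] y [-0.0135 -0.0122 -0.0115] z [0.0155 0.0265]
disc 1 119 x [0.0565 0.0622 0.0675] y [0.0174 0.0184 0.0214] z [0.014  0.0266]
leg 1 351 x [0.0553 0.0628 0.0702] y [0.0063 0.0088 0.013 ] z [-0.0004  0.0034]
cap mid [0.0626 0.004  0.0009] mean [0.0628 0.0039 0.001 ] [0.018  0.0183 0.0044] 976
t 39.37 p [0.5108 0.2663 0.0595] F [ 0.6323 -0.8166 -1.1203] w 0.037856696078616164 gf 5.929770469665527
t 39.9 p [0.5108 0.2663 0.0595] F [-0.6606 -0.0141  0.289 ] w 0.037171251846413844 gf 6.521032601594925
disc -1 89 x [0.057  0.0631 0.068 ] y [-0.0115 -0.0103 -0.0096] z [0.0151 0.025 ]
disc 1 110 x [0.0565 0.0627 0.0675] y [0.016  0.0168 0.0205] z [0.0141 0.0247]
leg -1 9 x [0.0649 0.065  0.0651] y [-0.0154 -0.0135 -0.0117] z [0.0063 0.0114]
leg 1 353 x [0.0553 0.0628 0.0701] y [0.0063 0.0089 0.013 ] z [-0.0005  0.0034]
cap mid [0.0625 0.0041 0.0008] mean [0.0628 0.0039 0.0008] [0.018  0.0182 0.0044] 979
```

```bash
python3 - <<'E'
from h import *
R=np.array(env.sense()["tcp_rot"]); g=np.array([.5108,.2663])+.0008*R[:2,1]
env.movel([*g,.0595],rate=.03)
effector.grasp(7.2); env.pause(.4); st()
c=cam("wrist"); np.savez("w8.npz",p=c[0],d=c[1],K=c[2],R=c[3],e=c[4]); discs(c,(.5737,.2684))
G=cv2.cvtColor(c[0],cv2.COLOR_RGB2GRAY)
print("col",list(range(284,340,1))[::4])
for v in range(150,216,2): print(v," ".join("%3d"%x for x in G[v,286:338]))
E
```

```text
t 40.83 p [0.5109 0.2655 0.0595] F [-0.4437  0.0591 -0.6393] w 0.03688635457061518 gf 7.112063616514206
disc -1 87 x [0.057  0.0627 0.068 ] y [-0.0109 -0.0098 -0.009 ] z [0.0155 0.0238]
disc 1 108 x [0.0565 0.0627 0.0675] y [0.0154 0.0163 0.0199] z [0.0148 0.0247]
leg -1 9 x [0.065  0.0651 0.0651] y [-0.0148 -0.013  -0.0111] z [0.0063 0.0102]
leg 1 293 x [0.0557 0.0628 0.0702] y [0.0063 0.0084 0.012 ] z [-0.0006  0.0027]
cap mid [0.0626 0.0031 0.0008] mean [0.0629 0.0032 0.0009] [0.018  0.0183 0.0044] 976
col [284, 288, 292, 296, 300, 304, 308, 312, 316, 320, 324, 328, 332, 336]
150 235 236 235 235 235 235 234 227 172 104  79  76  76  75  76  76  76  76  78  78  79  87 126 141 191 199 198 199 199 199 200 198 191 106  77  79  79  78  78  79  82 101 105 104 105 104 104 104 103 104 103 103
152 235 234 233 227 219 205 210 155  98  76  75  75  75  75  76  75  75  75  75  75  76  90 129 151 192 198 199 198 198 198 198 197 182 103  75  74  75  74  74  75  76  91  94  93  94  94  93  94  94  93  94  93
154 218 216 194 119  86  77  78  75  75  75  75  75  75  75  74  75  76  74  75  75  76  9
[... 5781 characters left out ...]
 216 216 217 217 216 214 213 214 214 214 216 218 219 220 221 220
210 200 202 205 210 212 213 216 216 216 217 217 216 215 214 213 212 212 210 194 106  71  76 126 208 217 219 219 220 220 219 218 217 217 217 217 218 217 218 218 218 217 216 215 214 213 214 215 216 217 218 220 220
212 153 154 155 159 159 159 161 160 160 167 168 167 167 175 177 177 184 183 155 101  88 105 167 210 216 217 218 218 218 215 214 213 212 214 214 215 215 216 217 217 217 217 216 214 213 213 214 216 216 217 218 218
214 152 151 151 152 152 152 152 153 152 153 152 152 151 150 149 148 149 151 145 133 150 184 190 193 193 193 193 194 192 170 157 156 156 156 156 156 164 168 169 171 180 182 189 190 189 190 198 200 200 204 204 204
```

The pointer is 2.6 px from the long mark with 7.7 px per tick, so the gap is about 25.4 mm. That agrees with the 36.9 mm opening. I'll squeeze the last bit in steps, reading the pointer numerically.

```bash
cat >> h.py <<'E'
def pointer(c):
    G=cv2.cvtColor(c[0],cv2.COLOR_RGB2GRAY).astype(float)
    def line(rows,lo,hi,top):
        cs=[]
        for v in rows:
            w=np.clip(top-G[v,lo:hi],0,None); k=np.argmax(w); u=np.arange(lo,hi); w=w*(abs(u-lo-k)<=3); cs.append((w*u).sum()/w.sum())
        return np.polyval(np.polyfit(rows,cs,1),187)
    return line(np.arange(168,184),310,317,160), line(np.arange(189,200),305,312,170)
E
python3 - <<'E'
from h import *
z=np.load("w8.npz"); print("before",pointer((z["p"],)))
for f in(7.6,7.9,8.1,8.3):
    effector.grasp(f); env.pause(.4); st()
    c=cam("wrist"); a,b=pointer(c); gap=24+(a-b)/7.7*4; print(f,"pointer",a,"mark",b,"gap",gap)
    if gap<24.3: break
discs(c,(.5737,.2684))
G=cv2.cvtColor(c[0],cv2.COLOR_RGB2GRAY)
for v in range(176,196,2): print(v," ".join("%3d"%x for x in G[v,300:324]))
E
```

```text
before (np.float64(312.1428470426068), np.float64(309.7659038181225))
t 41.51 p [0.5109 0.2655 0.0595] F [ 0.8055 -0.094  -0.7185] w 0.03615717418935237 gf 7.505976855754852
7.6 pointer 311.4333768181691 mark 310.459221090012 gap 24.50605492371797
t 42.17 p [0.5109 0.2655 0.0595] F [-0.0837 -0.6263 -0.7698] w 0.03564750106873692 gf 7.801385074853897
7.9 pointer 317.1140999385119 mark 310.6947046607534 gap 27.33475079364078
t 42.84 p [0.5109 0.2655 0.0595] F [-1.0368 -0.2071 -0.9173] w 0.03524218436101028 gf 7.998249381780624
8.1 pointer 316.76405585077265 mark 310.8917991609608 gap 27.05052295574643
t 43.51 p [0.5109 0.2655 0.0595] F [ 0.6443 -0.69   -0.2148] w 0.035274142884164285 gf 8.195166438817978
8.3 pointer 315.649130267439 mark 311.03053317674943 gap 26.399271215942623
disc -1 71 x [0.057  0.0632 0.068 ] y [-0.0094 -0.0083 -0.0077] z [0.0151 0.0226]
disc 1 105 x [0.0565 0.0624 0.0675] y [0.0144 0.0151 0.0188] z [0.0154 0.025 ]
leg -1 8 x [0.065  0.065  0.0651] y [-0.0135 -0.0118 -0.0101] z [0.0083 0.0119]
leg 1 292 x [0.0557 0.0628 0.0701] y [0.0063 0.0084 0.0119] z [-0.0006 
[... 394 characters left out ...]

182  70  70  70  75 109 134 175 192 187 118 111 113 125 185 186 102  70  69  68  69  68  68  68  69
184  74  73  71  77 110 136 185 194 187 117 112 115 136 186 185 101  70  69  68  68  68  68  68  68
186 171 166 156 144 118 137 185 189 189 159 142 137 143 178 165 106  84  82  80  76  76  74  72  72
188 216 217 215 179 101 118 207 214 215 212 178 109  97 111 173 200 203 202 194 172 164 178 171 168
190 216 218 215 171 104 153 212 217 217 212 131  78  69  93 183 213 215 215 207 122 108 199 211 212
192 216 217 213 129 100 187 216 218 217 211 121  74  72 115 205 215 215 212 169  97 123 201 211 212
194 215 216 210 112 108 209 217 217 214 179  98  70  82 149 208 215 215 209 125  97 178 210 214 215
```

```bash
sed -i 's/310,317,160), line/308,315,150), line/; s/np.arange(189,200),305,312,170)/np.arange(188,198),307,315,170)/' h.py; python3 - <<'E'
from h import *
for f in(7.6,7.7,7.8):
    effector.grasp(f); env.pause(.6); s=env.sense()
    gs=[]
    for i in range(3):
        c=cam("wrist"); a,b=pointer(c); gs.append(24+(a-b)/7.7*4)
    w=[env.sense()["gripper_width"]]; print(f,gs,w,env.sense()["grasp_force"],round(env.sense()["t"],1))
    if np.mean(gs)<24.25: break
G=cv2.cvtColor(c[0],cv2.COLOR_RGB2GRAY)
for v in range(180,194,2): print(v," ".join("%3d"%x for x in G[v,300:324]))
discs(c,(.5737,.2684)); st()
E
```

```text
7.6 [np.float64(24.446203464907857), np.float64(24.44782324266221), np.float64(24.442754283388258)] [0.03639513780164792] 7.505950480699539 44.5
7.7 [np.float64(24.185170337806245), np.float64(24.18595354001777), np.float64(24.182534850963624)] [0.03590251255396213] 7.6044125854969025 45.5
180  71  71  71  71  75  99 131 166 190 188 127 113 113 122 169 184 115  76  70  71  70  70  70  70
182  72  71  71  70  75 102 134 174 192 188 127 114 114 123 174 185 114  75  70  70  70  69  69  70
184  77  75  74  74  79 111 134 173 192 188 128 114 114 125 186 186 104  72  71  70  70  70  70  70
186 187 173 154 123 124 157 164 181 190 183 148 141 137 148 186 182 119  94  88  84  83  83  78  76
188 217 213 145 101 171 212 215 216 211 132  88  88 111 205 214 214 213 206 155 171 195 198 191 189
190 218 213 126 100 186 215 217 218 211 113  73  74 116 207 215 215 213 177 102 124 201 211 211 212
192 217 211 116 119 211 218 218 215 181  99  71  82 150 209 215 215 209 128  94 167 207 212 213 213
disc -1 86 x [0.0571 0.0629 0.068 ] y [-0.0104 -0.0093 -0.0084] z [0.0151 0.024 ]
disc 1 107 x [0.0565 0.0627 0.0675] y [0.015  0.0158 0.0193] z [0.0145 0.026 ]
leg -1 8 x [0.065  0.065  0.0651] y [-0.0139 -0.0123 -0.0107] z [0.0067 0.0112]
leg 1 294 x [0.0557 0.0628 0.0701] y [0.0063 0.0084 0.0119] z [-0.0006  0.003 ]
cap mid [0.0627 0.0031 0.0009] mean [0.0629 0.0032 0.0008] [0.018  0.0182 0.0041] 977
t 45.51 p [0.5109 0.2655 0.0595] F [ 0.513  -0.0785 -0.7097] w 0.03590251255396213 gf 7.6044125854969025
```

```bash
python3 - <<'E'
from h import *
effector.grasp(7.8); env.pause(1.0)
c=cam("wrist"); a,b=pointer(c); print("gap",24+(a-b)/7.7*4); discs(c,(.5737,.2684)); st()
print(np.mean([(env.pause(.05),env.sense()["gripper_width"])[1] for _ in range(8)]))
print("plain",cap(c,.5785,.219,.05,.085,.02)[:2])
E
```

```text
gap 23.959826831610496
disc -1 81 x [0.057  0.0625 0.068 ] y [-0.0102 -0.009  -0.0083] z [0.0155 0.0218]
disc 1 105 x [0.0565 0.0627 0.0675] y [0.0148 0.0157 0.0193] z [0.0151 0.0246]
leg -1 8 x [0.065  0.065  0.0651] y [-0.014  -0.0123 -0.0107] z [0.0079 0.0122]
leg 1 293 x [0.0557 0.0628 0.0697] y [0.0062 0.0083 0.0119] z [-0.0007  0.0028]
cap mid [0.0626 0.003  0.0006] mean [0.0629 0.0031 0.0009] [0.018  0.0183 0.0049] 975
t 46.77 p [0.5109 0.2655 0.0595] F [-0.0896  0.5936 -0.5122] w 0.035840110753008206 gf 7.702871561050415
0.035748434052107425
plain (array([0.5782, 0.2187, 0.0555]), array([0.5785, 0.2197, 0.0581]))
```

The pointer is on the mark (gap about 24.0 mm), the discs are centred on the capsule, and it is steady. Handing in.

```bash
python3 -c "
from h import *
print(workorder.finish_job())"
```

```text
the job is handed in; nothing more can be done
None
```

I handed the job in at about 47 s: both capsules are home in their bores, and the tweezers are held steady at the long mark (gap about 24 mm), centred on the drain-end capsule and clear of the capsules and bath by the depth readings.

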